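Put the cups and dropper bottles in their stands

ROBOT

A 6-joint arm with a two-finger parallel gripper is mounted at the origin on a cart in front of the work surface, level with it; the furniture and walls round the work are solid. World frame = base frame: x ahead of the robot, y to its left, z up, the work surface at z = 0. Lengths are in m, angles in rad, forces in N, time in s.
With the tool pointing down it reaches from about 0.375 to 0.9 m from the base axis. Payload 3.1 kg.
Tool frame: the origin (TCP) lies at the very end of the fingers, on their centre line; the grasp point (between the pads) lies 19 mm behind it; z points along the fingers, y is the line along which they close (so a half turn about z gives the same grasp; the last joint's range is limited). The gripper opens to 85 mm and grips with 20 to 120 N. Pads are 22 mm wide; open, the fingers measure 114 mm over their backs; the gripper's body (76 mm by 85 mm) begins 54 mm behind the grasp point. The pads swing forward as they close: fully open they stand 13 mm farther back than shut.
Start: joints at [1.109, 0.527, 1.433, -0, 1.181, -0.178], TCP at [0.174, 0.6, 0.231] pointing down, gripper open.
Joint ranges: [-3.08, 3.08], [-0.75, 2.2], [0.22, 2.44], [-1.43, 4.57], [0, 2.65], [-2.85, 2.85]. Speed limits (rad/s): [2.79, 2.79, 3.14, 3.14, 3.14, 3.14].

INTERFACE

Orientations are given as a unit quaternion [x, y, z, w].
In Python, from station import sense, snapshot, camera_params, sign_off gives the robot as it stands.
- The arm moves only by the shell command python3 -m handwheel 'ROWS' [OPENING] [FORCE]. ROWS is JSON, a list that holds one entry, the list of rows, each a list of 4 numbers: the shift along the tool's x, y, z in units of 25 mm (1.0 is 25 mm), then the turn about the tool's z in units of 6 degrees (1.0 is 6 degrees). A call has 1 to 20 rows; each row shifts and turns the commanded pose from where the row before left it, along the tool's axes as they then stand; what a row does not reach is not made up. A row lasts 1/8 s, in which the tool goes at most 62.5 mm and 10.7 degrees, less where a joint would pass 70% of its speed; a pose out of reach is approached as far as the arm can. A call is refused whole if a number of a shift passes 1 or a number of a turn 1, either way. A call with a gripper value outside its range is refused whole. OPENING is the finger opening in mm, from 0 to 85.4, set as the call begins (- or left out, the last holds). The fingers move at their own pace and stop on an object; FORCE is the grip in N (left out, the last holds). Time passes only in rows, so rows that do not move let the fingers close. It gives the time, the measured TCP pose, the force, the opening and the grip force at its end, in the units of the state.
- sense(): the state, without advancing time (a new reading comes with each control period).
- snapshot(name): name is "scene" or "side" or "wrist"; returns (picture, depth): 400x640x3 uint8, red, green, blue; 400x640 float32, m along the optical axis (not along the pixel's ray), 0 where there is no reading.
- camera_params(name): a dict with "mtx" (3x3 intrinsics, pixels), "D" ([k1, k2, p1, p2, k3] as OpenCV has them; the pictures are not rectified), "extrinsics" (4x4, takes a point from camera to world coordinates); the wrist camera has in their place "hand_eye" (4x4, takes a point from camera to tool coordinates, whose origin is the TCP and whose axes are the flange's). Camera axes: x right, y up, looking along -z (the intrinsics and any distortion apply to the point x, -y, -z); pixel columns grow to the right and rows downward; lengths in m; the calibration is good to about 2 mm. A picture is of the moment at which its call begins: read the wrist's pose just before it. camera_params takes no time and is no camera call.
- sign_off(): hands the job in; it is judged then, once.
The state is a dict: "t": time; "q": joint angles; "qd": joint speeds; "tau": joint torques, N m; "tcp_pos": TCP position; "tool_rot": TCP orientation; "force": force on the tool from outside, world axes, zero at the start; "ft_torque": the same for the moment, N m; "finger_gap": opening from 0.0 (shut) to 1.0 (fully open); "gripper_force": force on a finger pad.
Only numpy, scipy, OpenCV 4.12 (cv2) and the standard library are available. Lean on these libraries where they do the work, as an engineer would, in place of code of your own. Each camera call takes 0.05 s, during which the arm holds its last target. There are 200 camera calls.

TASK

Clear up the sample bench beside the microscope: stand the two screw-lid specimen cups in the two wide round stands, and the two dropper bottles with teats in the two narrow round stands, one to a stand. Each must stand upright on the floor of its stand, inside the rim. Keep everything upright, and leave the two flat-lidded vials standing where they are.

Things in the scene. Friction and masses are not known exactly. Their poses are not given: they have to be found in the camera images.
- cup_a: screw-lid specimen cup standing upright: white ribbed flat lid 60 mm across (from 54 to 66 mm height), translucent body slightly narrower (at most 56 mm across, tapering to the foot), 67 mm tall, about 0.09 kg. Round, so any grasp direction serves; grip the lid edge or the body. Both cups are alike. Origin: centre of the underside, z up.
- cup_b: screw-lid specimen cup standing upright: white ribbed flat lid 60 mm across (from 54 to 66 mm height), translucent body slightly narrower (at most 56 mm across, tapering to the foot), 67 mm tall, about 0.09 kg. Round, so any grasp direction serves; grip the lid edge or the body. Both cups are alike. Origin: centre of the underside, z up.
- dropper_a: dropper bottle standing upright: round brown body 35 mm across up to 70 mm height, black collar 22 mm across from 66 to 80 mm, then a slim rubber teat 17 mm across up to 112 mm; about 0.08 kg. Grip the body just below its shoulder (45 to 70 mm height). Both dropper bottles are alike. Origin: centre of the underside, z up.
- dropper_b: dropper bottle standing upright: round brown body 35 mm across up to 70 mm height, black collar 22 mm across from 66 to 80 mm, then a slim rubber teat 17 mm across up to 112 mm; about 0.08 kg. Grip the body just below its shoulder (45 to 70 mm height). Both dropper bottles are alike. Origin: centre of the underside, z up.
- vial_a: test-strip vial standing upright, not to be moved: plain cylinder 36 mm across with a wide flat snap lid 39 mm across, 102 mm tall, no teat; light and easily knocked over. Origin: centre of the underside, z up.
- vial_b: test-strip vial standing upright, not to be moved: plain cylinder 36 mm across with a wide flat snap lid 39 mm across, 102 mm tall, no teat; light and easily knocked over. Origin: centre of the underside, z up.
- wide_stand_a: wide round stand, fixed to the worktop: a low aluminium saucer with a grey inner floor, 80 mm outside, well 72 mm across inside, rim top 15 mm above the worktop, well floor 4 mm above the worktop. For one cup. Origin: centre of its underside on the worktop, z up.
- wide_stand_b: wide round stand, fixed to the worktop: a low aluminium saucer with a grey inner floor, 80 mm outside, well 72 mm across inside, rim top 15 mm above the worktop, well floor 4 mm above the worktop. For one cup. Origin: centre of its underside on the worktop, z up.
- narrow_stand_a: narrow round stand, fixed to the worktop: a low aluminium saucer with a grey inner floor, 60 mm outside, well 52 mm across inside, rim top 15 mm above the worktop, well floor 4 mm above the worktop. For one dropper bottle. Origin: centre of its underside on the worktop, z up.
- narrow_stand_b: narrow round stand, fixed to the worktop: a low aluminium saucer with a grey inner floor, 60 mm outside, well 52 mm across inside, rim top 15 mm above the worktop, well floor 4 mm above the worktop. For one dropper bottle. Origin: centre of its underside on the worktop, z up.
Things that resemble listed ones, but are neither listed nor needed, are in the scene too. What is shaped like the cup_b but green or red is not meant.

How it is judged:
At the end, for the whole second after the job is handed in: One cup in each wide stand and one dropper bottle in each narrow stand: axis within 15 mm of the stand's centre, standing on its floor (underside less than 9 mm above the worktop), upright within 0.12 rad; both vials upright and within 30 mm of where they stood; all released and at rest ((((horizontal distance between cup_a and wide_stand_a below 0.015 m and z of cup_a in the frame of wide_stand_a between 0 and 0.009 m) and (horizontal distance between cup_b and wide_stand_b below 0.015 m and z of cup_b in the frame of wide_stand_b between 0 and 0.009 m)) or ((horizontal distance between cup_a and wide_stand_b below 0.015 m and z of cup_a in the frame of wide_stand_b between 0 and 0.009 m) and (horizontal distance between cup_b and wide_stand_a below 0.015 m and z of cup_b in the frame of wide_stand_a between 0 and 0.009 m))) and (((horizontal distance between dropper_a and narrow_stand_a below 0.015 m and z of dropper_a in the frame of narrow_stand_a between 0 and 0.009 m) and (horizontal distance between dropper_b and narrow_stand_b below 0.015 m and z of dropper_b in the frame of narrow_stand_b between 0 and 0.009 m)) or ((horizontal distance between dropper_a and narrow_stand_b below 0.015 m and z of dropper_a in the frame of narrow_stand_b between 0 and 0.009 m) and (horizontal distance between dropper_b and narrow_stand_a below 0.015 m and z of dropper_b in the frame of narrow_stand_a between 0 and 0.009 m))) and angle between each of cup_a, cup_b, dropper_a, dropper_b, vial_a, vial_b's own z axis and vertical below 0.12 rad and linear speed of each of cup_a, cup_b, dropper_a, dropper_b, vial_a, vial_b below 0.02 m/s and distance of each of vial_a, vial_b from where it was at the start of the episode below 0.03 m); the robot touches nothing.
It fails at once if a vial is pushed away from where it stood (30 mm) or knocked over (distance of any of vial_a, vial_b from where it was at the start of the episode above 0.03 m or angle between any of vial_a, vial_b's own z axis and vertical above 0.5 rad).
It fails at once if a cup or dropper bottle is tipped over (angle between any of cup_a, cup_b, dropper_a, dropper_b's own z axis and vertical above 0.7 rad).
It also fails if it takes over 106 s, if anything falls off the work surface, if the arm or the gripper's body presses on something with over 40 N, if the wrist force passes 120 N, or if a joint passes its speed limit or range.

## Working session

There is one attempt and no reset: what is moved stays moved. The work goes in short steps, Python scripts to look and compute and a shell command to move; the robot and the scene stay as the last step left them, time stands still between calls to the robot, and variables do not carry over. Pictures are saved under pics/ and viewed, at most 14 in all, crops included, and the job is handed in when it is done.

```bash
mkdir -p pics; ls
cat > h.py <<'E'
import numpy as np, cv2
from station import sense, snapshot, camera_params
from scipy.spatial.transform import Rotation as R
def ext(name, s=None):
    p=camera_params(name)
    if name!='wrist': return np.array(p['extrinsics'])
    T=np.eye(4); T[:3,:3]=R.from_quat(s['tool_rot']).as_matrix(); T[:3,3]=s['tcp_pos']
    return T@np.array(p['hand_eye'])
def cloud(name):
    s=sense(); im,d=snapshot(name); p=camera_params(name)
    v,u=np.mgrid[:400,:640]
    n=cv2.undistortPoints(np.stack([u,v],-1).reshape(-1,1,2).astype(float),np.array(p['mtx'],float),np.array(p['D'],float)).reshape(400,640,2)
    c=np.stack([n[...,0]*d,-n[...,1]*d,-d],-1)
    E=ext(name,s); w=c@E[:3,:3].T+E[:3,3]; w[d==0]=np.nan
    return im,d,w
E
python3 - <<'E'
from h import *
s=sense(); print(s['t'],s['tcp_pos'],s['tool_rot'],R.from_quat(s['tool_rot']).as_matrix().round(2).tolist())
for n in ['scene','side','wrist']:
    im,d,w=cloud(n); cv2.imwrite(f'pics/{n}0.png',im[...,::-1]); np.savez(f'{n}0.npz',im=im,w=w)
    print(n,ext(n,s).round(2).tolist(), (d>0).mean())
E
```

```text
pics
0.0 [0.17403819 0.59952363 0.23034078] [ 1.40923357e-01  9.90019921e-01 -1.02672256e-03 -3.30787295e-04] [[-0.96, 0.28, -0.0], [0.28, 0.96, -0.0], [0.0, -0.0, -1.0]]
scene [[0.51, 0.55, -0.66, -0.07], [-0.86, 0.33, -0.39, -0.06], [-0.0, 0.76, 0.64, 0.66], [0.0, 0.0, 0.0, 1.0]] 0.99598828125
side [[0.24, 0.61, -0.76, -0.11], [-0.97, 0.16, -0.18, 0.14], [0.02, 0.78, 0.63, 0.58], [0.0, 0.0, 0.0, 1.0]] 0.99598828125
wrist [[0.28, -0.91, -0.31, 0.09], [0.96, 0.26, 0.09, 0.62], [-0.0, -0.32, 0.95, 0.37], [0.0, 0.0, 0.0, 1.0]] 0.99609765625
```

View pics/scene0.png

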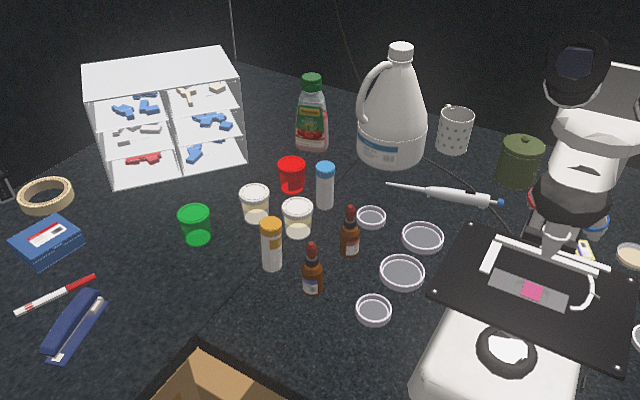

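View pics/side0.png

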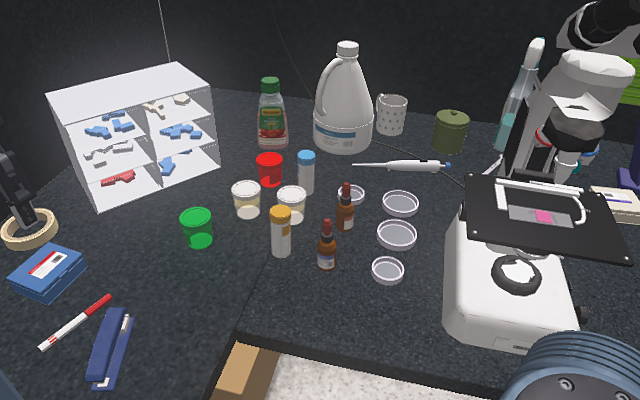

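The scene view shows cups at about (255,200) and (297,215), and droppers at (350,232) and (312,270). The vials are at (271,245, yellow lid) and (325,185, blue lid). The narrow stands are at (371,217) and (374,310), and the wide stands at (422,237) and (402,272). The side view shows the same layout.

```bash
cat > m.py <<'E'
from h import *
import sys
seeds={'scene':dict(cupL=(255,192),cupR=(297,207),dropF=(350,212),dropN=(311,248),vialY=(271,225),vialB=(325,168),nF=(371,218),nN=(374,312),wF=(422,238),wN=(402,273),red=(291,162),green=(194,212)),
'side':dict(cupL=(246,188),cupR=(291,194),dropF=(346,190),dropN=(327,228),vialY=(280,213),vialB=(306,157),nF=(350,195),nN=(388,271),wF=(400,204),wN=(397,236),red=(269,158),green=(196,214))}
for n in ['scene','side']:
    f=np.load(n+'0.npz'); w=f['w']
    for k,(u,v) in seeds[n].items():
        s=w[v-1:v+2,u-1:u+2].reshape(-1,3); s=np.nanmedian(s,0)
        near=w[np.hypot(w[...,0]-s[0],w[...,1]-s[1])<.055]
        if k[0] in 'nw':
            P=near[(near[:,2]>.009)&(near[:,2]<.022)]; P=P[np.hypot(*(P[:,:2]-s[:2]).T)<.05]
        else:
            P=near[np.abs(near[:,2]-s[2])<.004]; P=P[np.hypot(*(P[:,:2]-s[:2]).T)<.04]
        c,r=cv2.minEnclosingCircle(P[:,:2].astype(np.float32).reshape(-1,1,2))
        print(n,k,'seed',s.round(3),'c',np.round(c,4),'r',round(r,4),'med',np.median(P,0).round(4),'ztop',np.percentile(P[:,2],98).round(3),len(P))
E
python3 m.py
```

```text
scene cupL seed [0.522 0.426 0.065] c [0.5214 0.4272] r 0.0309 med [0.519  0.4267 0.065 ] ztop 0.068 491
scene cupR seed [0.525 0.332 0.064] c [0.5278 0.3334] r 0.031 med [0.526  0.3316 0.065 ] ztop 0.067 551
scene dropF seed [0.524 0.222 0.102] c [0.53   0.2242] r 0.0087 med [0.5249 0.2229 0.1022] ztop 0.106 38
scene dropN seed [0.411 0.233 0.105] c [0.4165 0.2355] r 0.0085 med [0.4132 0.2326 0.1053] ztop 0.109 56
scene vialY seed [0.426 0.321 0.101] c [0.4318 0.3247] r 0.0204 med [0.4296 0.3238 0.101 ] ztop 0.103 289
scene vialB seed [0.617 0.325 0.101] c [0.6225 0.3279] r 0.0203 med [0.6201 0.3279 0.1008] ztop 0.103 210
scene nF seed [0.632 0.226 0.004] c [0.6316 0.2283] r 0.0316 med [0.6307 0.2253 0.0134] ztop 0.016 215
scene nN seed [0.424 0.119 0.004] c [0.4252 0.1219] r 0.0312 med [0.4216 0.1206 0.0136] ztop 0.016 324
scene wF seed [0.631 0.117 0.004] c [0.6289 0.1175] r 0.0413 med [0.6254 0.1161 0.0132] ztop 0.016 333
scene wN seed [0.528 0.115 0.003] c [0.5257 0.1165] r 0.0414 med [0.5223 0.1131 0.0135] ztop 0.016 378
scene red seed [0.641 0.422 0.066] c [0.6384 0.4179] r 0.
[... 692 characters left out ...]
14 0.328 0.101] c [0.6214 0.3312] r 0.0203 med [0.62   0.3312 0.1013] ztop 0.103 163
side nF seed [0.633 0.228 0.005] c [0.6306 0.2298] r 0.0305 med [0.6327 0.2181 0.0135] ztop 0.016 111
side nN seed [0.427 0.122 0.003] c [0.4238 0.1244] r 0.0305 med [0.418  0.1227 0.0136] ztop 0.016 258
side wF seed [0.632 0.118 0.003] c [0.6294 0.1205] r 0.0414 med [0.6186 0.1201 0.0129] ztop 0.016 237
side wN seed [0.526 0.115 0.004] c [0.5256 0.1169] r 0.0411 med [0.5187 0.1178 0.0131] ztop 0.016 291
side red seed [0.642 0.422 0.066] c [0.6384 0.4229] r 0.0306 med [0.6348 0.4214 0.0657] ztop 0.068 327
side green seed [0.42  0.491 0.065] c [0.4125 0.4912] r 0.0308 med [0.4099 0.4895 0.0655] ztop 0.068 564
```

```bash
python3 - <<'E'
from h import *
for n in ['scene','side']:
    w=np.load(n+'0.npz')['w'].reshape(-1,3); w=w[np.isfinite(w).all(1)]
    for z0,z1 in [(.02,.06),(.06,.12),(.12,.25),(.25,.5)]:
        P=w[(w[:,2]>z0)&(w[:,2]<z1)&(w[:,1]<.12)&(w[:,0]<.8)&(w[:,0]>.3)]
        print(n,z0,z1,len(P), [ (x,P[(P[:,0]>x)&(P[:,0]<x+.05),1].max().round(3)) for x in (.35,.4,.45,.5,.55,.6,.65,.7) if ((P[:,0]>x)&(P[:,0]<x+.05)).any()])
E
python3 -m handwheel '[[[0,0,0,-0.9],[0,0,0,-0.9],[0,0,0,-0.9],[0,0,0,0]]]' 55 40
```

```text
scene 0.02 0.06 1868 [(0.35, np.float64(0.02)), (0.4, np.float64(0.02)), (0.45, np.float64(0.019)), (0.7, np.float64(-0.138))]
scene 0.06 0.12 9245 [(0.35, np.float64(0.01)), (0.4, np.float64(0.009))]
scene 0.12 0.25 20130 [(0.35, np.float64(0.028)), (0.4, np.float64(0.028)), (0.45, np.float64(0.027)), (0.5, np.float64(-0.046)), (0.55, np.float64(-0.045))]
scene 0.25 0.5 12993 [(0.35, np.float64(-0.024)), (0.4, np.float64(-0.04)), (0.45, np.float64(-0.049)), (0.5, np.float64(-0.047))]
side 0.02 0.06 4310 [(0.35, np.float64(0.022)), (0.4, np.float64(0.022)), (0.45, np.float64(0.023)), (0.5, np.float64(0.021)), (0.55, np.float64(0.02)), (0.65, np.float64(-0.329)), (0.7, np.float64(-0.326))]
side 0.06 0.12 8543 [(0.35, np.float64(0.013)), (0.4, np.float64(0.012)), (0.45, np.float64(0.01)), (0.5, np.float64(0.015))]
side 0.12 0.25 13029 [(0.35, np.float64(0.029)), (0.4, np.float64(0.029)), (0.45, np.float64(0.029)), (0.5, np.float64(-0.044)), (0.55, np.float64(-0.044))]
side 0.25 0.5 12564 [(0.35, np.float64(-0.022)), (0.4, np.float64(-0.024)), (0.45, np.float64(-0.034)), (0.5, np.float64(-0.042)), (0.55, np.float64(-0.043))]
t: 0.65
tcp_pos: [0.1742, 0.5999, 0.231]
tool_rot: [0.001, 1.0, -0.0, -0.0]
force: [-0.9, -0.2, -0.3]
finger_gap: 0.643
gripper_force: 0.0
```

```bash
python3 -m handwheel '[[[-0.605,-0.908,0,0],[-0.605,-0.908,0,0],[-0.605,-0.908,0,0],[-0.605,-0.908,0,0],[-0.605,-0.908,0,0],[-0.605,-0.908,0,0],[-0.605,-0.908,0,0],[-0.605,-0.908,0,0],[-0.605,-0.908,0,0],[-0.605,-0.908,0,0],[-0.605,-0.908,0,0],[-0.605,-0.908,0,0],[-0.605,-0.908,0,0],[-0.605,-0.908,0,0],[-0.605,-0.908,0,0],[-0.605,-0.908,0,0],[0,0,0,0],[0,0,0,0]]]'
python3 - <<'E'
from h import *
s=sense(); im,d,w=cloud('wrist'); cv2.imwrite('pics/w1.png',im[...,::-1]); np.savez('w1.npz',im=im,w=w); print(s['tcp_pos'])
E=dict(cupR=(.527,.335,.065),dropF=(.528,.225,.106),dropN=(.416,.237,.106),vialY=(.43,.326,.101),nF=(.631,.229,.0135),nN=(.4245,.123,.0135),wF=(.629,.119,.0135),wN=(.5257,.1167,.0135))
for k,e in E.items():
    e=np.array(e); r={'n':.036,'w':.046,'c':.04,'d':.025,'v':.026}[k[0]]
    P=w[(np.hypot(w[...,0]-e[0],w[...,1]-e[1])<r)&(np.abs(w[...,2]-e[2])<.006)]
    if len(P)>10:
        c,rr=cv2.minEnclosingCircle(P[:,:2].astype(np.float32).reshape(-1,1,2)); print(k,np.round(c,4),round(rr,4),P[:,2].max().round(3),len(P))
E
```

```text
t: 2.9
tcp_pos: [0.4158, 0.2372, 0.2312]
tool_rot: [0.001, 1.0, 0.0, -0.0]
force: [-0.3, 0.3, 0.9]
finger_gap: 0.648
gripper_force: 0.0
[0.41583075 0.23722813 0.23123546]
cupR [0.5262 0.3381] 0.03 0.069 1092
dropF [0.5283 0.2273] 0.0083 0.112 260
dropN [0.4161 0.239 ] 0.0088 0.112 319
vialY [0.4296 0.3282] 0.0203 0.104 1555
nF [0.6307 0.2303] 0.0301 0.017 548
nN [0.425 0.125] 0.0302 0.017 755
wF [0.6366 0.1502] 0.0234 0.017 126
wN [0.5259 0.1185] 0.0407 0.017 737
```

View pics/w1.png

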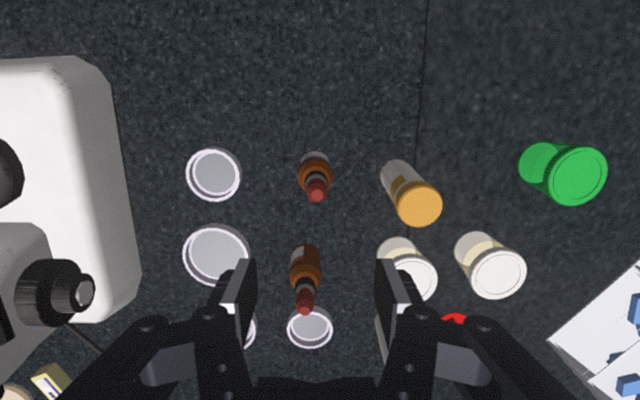

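The wrist view shows the near dropper at (317,185), centred between the fingers, with the yellow vial clear at (415,205). It confirms the positions to about 2 mm. Next I descend and grasp.

```bash
python3 -m handwheel '[[[0,0.07,0.8,0],[0,0,0.8,0],[0,0,0.8,0],[0,0,0.8,0],[0,0,0.8,0],[0,0,0.8,0],[0,0,0.8,0],[0,0,0.8,0],[0,0,0.6,0],[0,0,0.44,0],[0,0,0,0],[0,0,0,0]]]' 55 40
python3 -m handwheel '[[[0,0,0,0],[0,0,0,0],[0,0,0,0],[0,0,0,0],[0,0,0,0],[0,0,0,0]]]' 25 40
python3 -m handwheel '[[[0,0,-0.2,0],[0,0,-0.4,0],[0,0,-0.6,0],[0,0,-0.4,0],[0,0,0,0]]]'
```

```text
t: 4.45
tcp_pos: [0.4166, 0.2389, 0.0456]
tool_rot: [-0.0, 1.0, 0.0, 0.0]
force: [0.1, -0.9, 0.8]
finger_gap: 0.646
gripper_force: 0.0
t: 5.2
tcp_pos: [0.4169, 0.2387, 0.0461]
tool_rot: [0.0, 1.0, 0.0, 0.001]
force: [-0.0, -0.8, 6.1]
finger_gap: 0.375
gripper_force: 39.5
t: 5.82
tcp_pos: [0.417, 0.239, 0.0865]
tool_rot: [-0.0, 1.0, 0.0, 0.001]
force: [-0.7, 0.3, -0.3]
finger_gap: 0.374
gripper_force: 39.7
```

Run:
```python
from h import *
im,d,w=cloud('side'); cv2.imwrite('pics/s1.png',cv2.resize(im[130:330,220:460],None,fx=2.5,fy=2.5)[...,::-1])
```

```text
(no output)
```

View pics/s1.png

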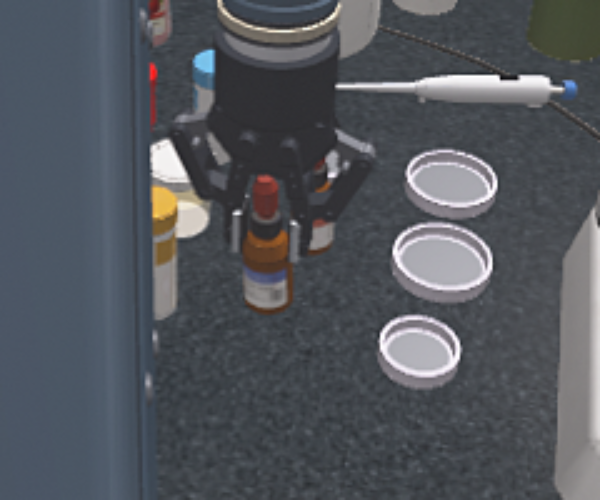

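The crop shows the bottle hanging upright between the pads at about (265,250), with the narrow stand at (418,345). I carry it there now.

```bash
python3 -m handwheel '[[[-0.08,-0.4,0,0],[-0.08,-0.8,0,0],[-0.08,-0.8,0,0],[-0.08,-0.8,0,0],[0,-0.8,0,0],[0,-0.6,0,0],[0,-0.36,0,0],[0,0,0,0],[0,0,0.4,0],[0,0,0.4,0],[0,0,0.3,0],[0,0,0.2,0],[0,0,0.13,0],[0,0,0,0],[0,0,0,0]]]'
```

```text
t: 7.75
tcp_pos: [0.4244, 0.1247, 0.0501]
tool_rot: [0.0, 1.0, 0.0, 0.0]
force: [-0.6, 0.1, 5.8]
finger_gap: 0.379
gripper_force: 40.4
```

```bash
python3 -m handwheel '[[[0,0,0,0],[0,0,0,0],[0,0,0,0],[0,0,0,0],[0,0,-0.4,0],[0,0,-0.8,0],[0,0,-0.8,0],[0,0,-0.8,0],[0,0,-0.8,0],[0,0,-0.6,0],[-0.69,0.68,0,0],[-0.69,0.68,0,0],[-0.69,0.68,0,0],[-0.69,0.68,0,0],[-0.69,0.68,0,0],[-0.69,0.68,0,0],[0,0,0,0],[0,0,0,0]]]' 55 40
python3 - <<'E'
from h import *
print(sense()['tcp_pos'])
im,d,w=cloud('wrist')
for k,e,r,z in [('dropF',(.528,.227),.025,.107),('nF',(.631,.23),.036,.0135),('cupR',(.5265,.337),.04,.065)]:
    P=w[(np.hypot(w[...,0]-e[0],w[...,1]-e[1])<r)&(np.abs(w[...,2]-z)<.006)]
    if len(P)>10: c,rr=cv2.minEnclosingCircle(P[:,:2].astype(np.float32).reshape(-1,1,2)); print(k,np.round(c,4),round(rr,4))
im,d,w=cloud('side')
P=w[(np.hypot(w[...,0]-.425,w[...,1]-.125)<.03)&(w[...,2]>.1)&(w[...,2]<.13)]; print('placed dropper',len(P), P.max(0) if len(P) else '',np.median(P,0) if len(P) else '')
cv2.imwrite('pics/s2.png',cv2.resize(im[130:330,220:460],None,fx=2.5,fy=2.5)[...,::-1])
E
```

```text
t: 10.0
tcp_pos: [0.5266, 0.2262, 0.1546]
tool_rot: [-0.0, 1.0, -0.0, -0.001]
force: [-0.6, 0.7, 0.7]
finger_gap: 0.644
gripper_force: 0.0
[0.52663105 0.22619376 0.15458033]
dropF [0.5289 0.2272] 0.0086
nF [0.6311 0.2301] 0.0306
cupR [0.528  0.3364] 0.0306
placed dropper 98 [0.42836573 0.13266506 0.11555432] [0.41951083 0.12447621 0.10901641]
```

View pics/s2.png

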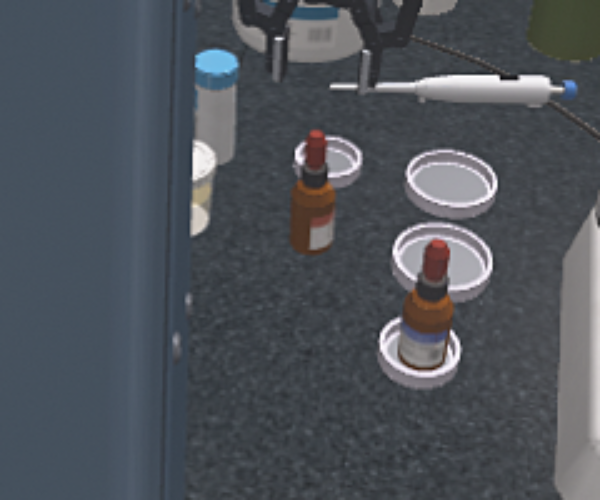

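The crop shows the first dropper inside its stand at (425,330), possibly leaning slightly. I'll measure its lean before going on.

```bash
cat > lean.py <<'E'
from h import *
from scipy.optimize import least_squares
def lean(w,e,top=.13):
    P=w[(np.hypot(w[...,0]-e[0],w[...,1]-e[1])<.032)&(w[...,2]>.02)&(w[...,2]<.066)]
    # tilted cylinder of radius 17.5 mm
    f=lambda p: np.hypot(P[:,0]-p[0]-p[2]*P[:,2],P[:,1]-p[1]-p[3]*P[:,2])-.0175
    s=least_squares(f,[e[0],e[1],0,0],loss='soft_l1',f_scale=.001)
    return len(P),s.x.round(4)
if __name__=='__main__':
    for n in ['scene','side']:
        im,d,w=cloud(n)
        for e in [(.425,.125),(.528,.227),(.631,.230)]: print(n,e,*lean(w,e))
E
python3 lean.py
```

```text
scene (0.425, 0.125) 509 [0.4226 0.1183 0.083  0.0651]
scene (0.528, 0.227) 417 [0.5274 0.2201 0.1144 0.0891]
scene (0.631, 0.23) 0 [0.631 0.23  0.    0.   ]
side (0.425, 0.125) 441 [0.4211 0.122  0.1044 0.0212]
side (0.528, 0.227) 345 [0.5267 0.2245 0.1256 0.0406]
side (0.631, 0.23) 0 [0.631 0.23  0.    0.   ]
```

The standing reference bottle shows the same fit bias, so the placed one leans less than about 0.03 rad, which is fine. Now the second dropper.

```bash
python3 -m handwheel '[[[-0.08,0.04,0.4,0],[0,0,0.7,0],[0,0,0.8,0],[0,0,0.8,0],[0,0,0.8,0],[0,0,0.5,0],[0,0,0.36,0],[0,0,0,0],[0,0,0,0]]]' 55 40
python3 -m handwheel '[[[0,0,0,0],[0,0,0,0],[0,0,0,0],[0,0,0,0],[0,0,0,0],[0,0,0,0],[0,0,-0.2,0],[0,0,-0.4,0],[0,0,-0.6,0],[0,0,-0.4,0],[0,0,0,0]]]' 25 40
```

```text
t: 11.32
tcp_pos: [0.5303, 0.2278, 0.046]
tool_rot: [0.0, 1.0, 0.0, 0.001]
force: [-0.3, -0.1, -0.4]
finger_gap: 0.642
gripper_force: 0.0
t: 12.7
tcp_pos: [0.5307, 0.2279, 0.0869]
tool_rot: [-0.0, 1.0, 0.0, 0.001]
force: [0.7, -0.1, -1.2]
finger_gap: 0.375
gripper_force: 39.7
```

```bash
python3 -m handwheel '[[[-0.4,0.08,0,0],[-0.8,0,0,0],[-0.8,0,0,0],[-0.8,0,0,0],[-0.8,0,0,0],[-0.46,0,0,0],[0,0,0,0],[0,0,0,0],[0,0,0.4,0],[0,0,0.4,0],[0,0,0.3,0],[0,0,0.2,0],[0,0,0.15,0],[0,0,0,0],[0,0,0,0]]]'
```

```text
t: 14.58
tcp_pos: [0.6321, 0.2296, 0.0505]
tool_rot: [-0.0, 1.0, -0.0, 0.001]
force: [-1.6, -1.7, 5.7]
finger_gap: 0.367
gripper_force: 40.4
```

```bash
python3 -m handwheel '[[[0,0,0,0],[0,0,0,0],[0,0,0,0],[0,0,0,0],[0,0,-0.4,0],[0,0,-0.8,0],[0,0,-0.8,0],[0,0,-0.8,0],[0,0,-0.8,0],[0,0,-0.8,0],[0.7,0.72,0,0],[0.7,0.72,0,0],[0.7,0.72,0,0],[0.7,0.72,0,0],[0.7,0.72,0,0],[0.7,0.72,0,0],[0,0,0,0],[0,0,0,0]]]' 55 40
python3 - <<'E'
from h import *
from lean import lean
print(sense()['tcp_pos'])
im,d,w=cloud('wrist'); cv2.imwrite('pics/w2.png',im[...,::-1])
for k,e,r,z in [('cupR',(.5265,.337),.04,.065),('cupL',(.5215,.431),.04,.065),('nFdrop',(.631,.23),.03,.112)]:
    P=w[(np.hypot(w[...,0]-e[0],w[...,1]-e[1])<r)&(np.abs(w[...,2]-z)<.006)]
    if len(P)>10: c,rr=cv2.minEnclosingCircle(P[:,:2].astype(np.float32).reshape(-1,1,2)); print(k,np.round(c,4),round(rr,4))
im,d,w=cloud('scene')
for e in [(.425,.125),(.631,.230)]: print(*lean(w,e))
cv2.imwrite('pics/c2.png',cv2.resize(im[130:350,230:470],None,fx=2.5,fy=2.5)[...,::-1])
E
```

```text
t: 16.82
tcp_pos: [0.5267, 0.3378, 0.1594]
tool_rot: [-0.0, 1.0, -0.0, 0.0]
force: [0.6, 0.6, 0.4]
finger_gap: 0.645
gripper_force: 0.0
[0.52674562 0.33775115 0.15940305]
cupR [0.5274 0.337 ] 0.0303
cupL [0.5206 0.4315] 0.0306
514 [0.4219 0.1187 0.0964 0.0537]
375 [0.6305 0.2233 0.0749 0.0464]
```

View pics/c2.png

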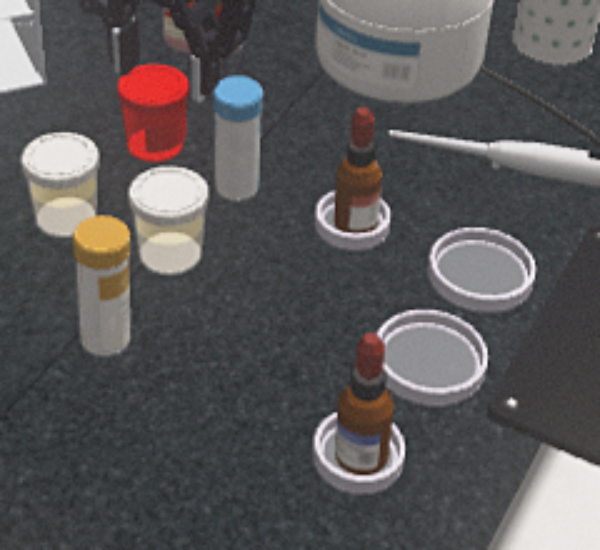

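Both droppers stand upright in their stands at (360,440) and (357,200). The cups and vials are untouched. Next is the right cup, at (168,215).

```bash
python3 -m handwheel '[[[-0.03,-0.03,0,0],[0,0,0,0],[0,0,0.4,0],[0,0,0.8,0],[0,0,0.8,0],[0,0,0.8,0],[0,0,0.8,0],[0,0,0.7,0],[0,0,0.5,0],[0,0,0.3,0],[0,0,0,0],[0,0,0,0]]]' 74 40
python3 -m handwheel '[[[0,0,0,0],[0,0,0,0],[0,0,0,0],[0,0,0,0],[0,0,0,0],[0,0,0,0],[0,0,-0.2,0],[0,0,-0.4,0],[0,0,-0.6,0],[0,0,-0.4,0],[0,0,0,0]]]' 45 40
```

```text
t: 18.42
tcp_pos: [0.5276, 0.3371, 0.0324]
tool_rot: [0.0, 1.0, 0.0, 0.001]
force: [-0.3, -0.0, -0.8]
finger_gap: 0.871
gripper_force: 0.0
t: 19.8
tcp_pos: [0.528, 0.3373, 0.0733]
tool_rot: [0.0, 1.0, 0.001, 0.001]
force: [-0.0, 0.2, -1.3]
finger_gap: 0.663
gripper_force: 42.6
```

```bash
python3 -m handwheel '[[[0,-0.4,0,0],[0,-0.8,0,0],[0,-0.8,0,0],[0,-0.8,0,0],[0,-0.8,0,0],[0,-0.8,0,0],[0,-0.8,0,0],[0,-0.8,0,0],[0,-0.8,0,0],[0,-0.8,0,0],[0,-0.65,0,0],[0,-0.4,0,0],[-0.4,0,0,0],[-0.8,0,0,0],[-0.8,0,0,0],[-0.8,0,0,0],[-0.8,0,0,0],[-0.44,0,0,0],[0,0,0,0],[0,0,0,0]]]'
python3 - <<'E'
from h import *
print(sense()['tcp_pos'],sense()['force'])
im,d,w=cloud('side'); cv2.imwrite('pics/s3.png',cv2.resize(im[130:330,220:460],None,fx=2.5,fy=2.5)[...,::-1])
im,d,w=cloud('wrist')
for k,e,r,z in [('cup',(.629,.12),.045,.109),('wF',(.629,.12),.048,.0135),('wN',(.526,.118),.048,.0135)]:
    P=w[(np.hypot(w[...,0]-e[0],w[...,1]-e[1])<r)&(np.abs(w[...,2]-z)<.006)]
    if len(P)>10: c,rr=cv2.minEnclosingCircle(P[:,:2].astype(np.float32).reshape(-1,1,2)); print(k,np.round(c,4),round(rr,4),len(P))
E
```

```text
t: 22.3
tcp_pos: [0.627, 0.1209, 0.0715]
tool_rot: [-0.0, 1.0, 0.0, -0.001]
force: [-0.1, -1.0, -1.5]
finger_gap: 0.661
gripper_force: 42.7
[0.62699941 0.12092844 0.07152324] [-0.08268892 -1.00405434 -1.46013736]
cup [0.6204 0.121 ] 0.0422 16884
wF [0.6292 0.1198] 0.04 1790
wN [0.5262 0.1176] 0.04 2910
```

View pics/s3.png

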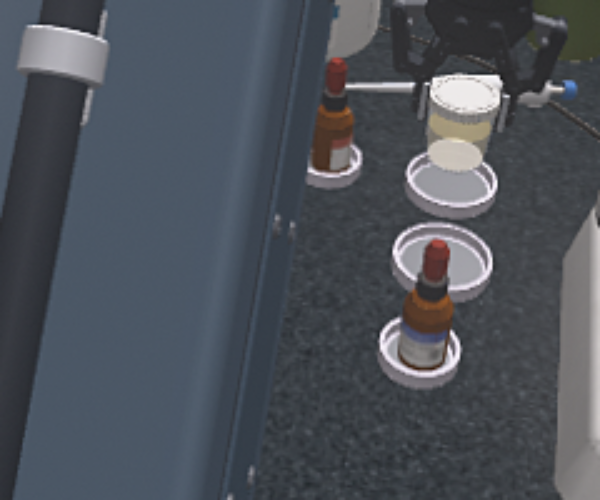

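The cup hangs upright above the far wide stand (lid at (465,90), stand at (450,185)). I lower it now.

```bash
python3 -m handwheel '[[[-0.08,-0.03,0.3,0],[0,0,0.4,0],[0,0,0.3,0],[0,0,0.2,0],[0,0,0.15,0],[0,0,0.08,0],[0,0,0,0],[0,0,0,0]]]'
```

```text
t: 23.4
tcp_pos: [0.6304, 0.1199, 0.0369]
tool_rot: [-0.0, 1.0, -0.0, 0.0]
force: [-1.3, -1.4, 5.8]
finger_gap: 0.664
gripper_force: 43.1
```

```bash
python3 -m handwheel '[[[0,0,0,0],[0,0,0,0],[0,0,0,0],[0,0,0,0],[0,0,-0.4,0],[0,0,-0.9,0],[0,0,-0.9,0],[0,0,-0.9,0],[0,0,-0.9,0],[0,0,-0.9,0],[0,0,0,0]]]' 74 40
python3 -m handwheel '[[[0.313,0.89,0,0],[0.313,0.89,0,0],[0.313,0.89,0,0],[0.313,0.89,0,0],[0.313,0.89,0,0],[0.313,0.89,0,0],[0.313,0.89,0,0],[0.313,0.89,0,0],[0.313,0.89,0,0],[0.313,0.89,0,0],[0.313,0.89,0,0],[0.313,0.89,0,0],[0.313,0.89,0,0],[0.313,0.89,0,0],[0,0,0,0],[0,0,0,0]]]'
python3 - <<'E'
from h import *
print(sense()['tcp_pos'])
im,d,w=cloud('wrist')
im2,d2,w2=cloud('scene')
for k,e,r,z,w in [('cupL',(.521,.4315),.04,.065,w),('cup placed',(.629,.12),.045,.0695,w2)]:
    P=w[(np.hypot(w[...,0]-e[0],w[...,1]-e[1])<r)&(np.abs(w[...,2]-z)<.006)]
    if len(P)>10: c,rr=cv2.minEnclosingCircle(P[:,:2].astype(np.float32).reshape(-1,1,2)); print(k,np.round(c,4),round(rr,4),len(P),np.percentile(P[:,2],95))
E
```

```text
t: 24.78
tcp_pos: [0.6317, 0.12, 0.1612]
tool_rot: [-0.0, 1.0, 0.0, 0.003]
force: [-0.0, -0.2, -0.3]
finger_gap: 0.872
gripper_force: 0.0
t: 26.78
tcp_pos: [0.5206, 0.4312, 0.1584]
tool_rot: [-0.0, 1.0, -0.0, -0.0]
force: [-0.5, 0.6, 0.3]
finger_gap: 0.868
gripper_force: 0.0
[0.52055165 0.43121987 0.15843613]
cupL [0.5202 0.4321] 0.0303 4855 0.06700759192477838
cup placed [0.63   0.1148] 0.0314 588 0.07105447022607202
```

```bash
python3 -m handwheel '[[[0,0.03,0.4,0],[0,0,0.8,0],[0,0,0.8,0],[0,0,0.8,0],[0,0,0.8,0],[0,0,0.7,0],[0,0,0.5,0],[0,0,0.25,0],[0,0,0,0],[0,0,0,0]]]' 74 40
python3 -m handwheel '[[[0,0,0,0],[0,0,0,0],[0,0,0,0],[0,0,0,0],[0,0,0,0],[0,0,0,0],[0,0,-0.2,0],[0,0,-0.4,0],[0,0,-0.6,0],[0,0,-0.4,0],[0,0,0,0]]]' 45 40
```

```text
t: 28.12
tcp_pos: [0.521, 0.4325, 0.033]
tool_rot: [0.0, 1.0, 0.0, 0.001]
force: [-0.1, -0.2, 0.5]
finger_gap: 0.87
gripper_force: 0.0
t: 29.5
tcp_pos: [0.5214, 0.4327, 0.0739]
tool_rot: [0.0, 1.0, 0.001, 0.001]
force: [0.1, 0.1, -1.1]
finger_gap: 0.67
gripper_force: 42.7
```

```bash
python3 -m handwheel '[[[-0.1,-0.4,0,0],[-0.1,-0.8,0,0],[0,-0.8,0,0],[0,-0.8,0,0],[0,-0.8,0,0],[0,-0.8,0,0],[0,-0.8,0,0],[0,-0.8,0,0],[0,-0.8,0,0],[0,-0.8,0,0],[0,-0.8,0,0],[0,-0.8,0,0],[0,-0.8,0,0],[0,-0.8,0,0],[0,-0.8,0,0],[0,-0.6,0,0],[0,-0.39,0,0],[0,0,0,0],[0,0,0,0]]]'
python3 - <<'E'
from h import *
print(sense()['tcp_pos'],sense()['force'])
im,d,w=cloud('side'); cv2.imwrite('pics/s4.png',cv2.resize(im[130:330,220:460],None,fx=2.5,fy=2.5)[...,::-1])
E
```

```text
t: 31.88
tcp_pos: [0.5255, 0.1178, 0.0723]
tool_rot: [-0.0, 1.0, 0.0, 0.0]
force: [-0.6, -0.6, -0.7]
finger_gap: 0.667
gripper_force: 42.7
[0.52554485 0.11778926 0.07233035] [-0.58796736 -0.64037271 -0.6823601 ]
```

View pics/s4.png

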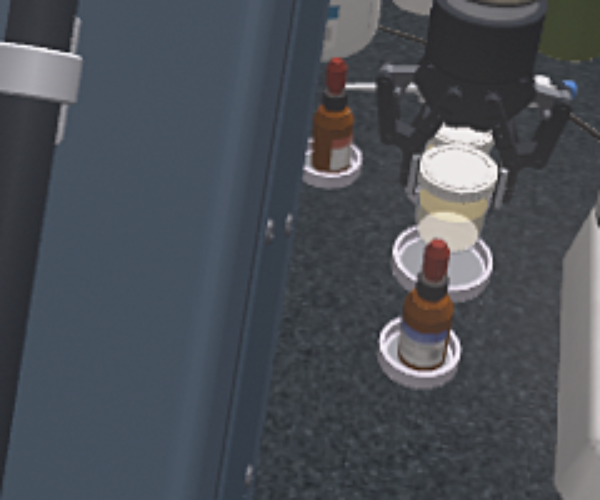

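The second cup hangs upright over the near wide stand (lid (458,170), stand (440,262)). I lower it, release and lift clear.

```bash
python3 -m handwheel '[[[-0.02,0,0.3,0],[0,0,0.4,0],[0,0,0.3,0],[0,0,0.2,0],[0,0,0.15,0],[0,0,0.08,0],[0,0,0,0],[0,0,0,0]]]'
python3 -m handwheel '[[[0,0,0,0],[0,0,0,0],[0,0,0,0],[0,0,0,0],[0,0,-0.4,0],[0,0,-0.9,0],[0,0,-0.9,0],[0,0,-0.9,0],[0,0,-0.9,0],[0,0,-0.9,0],[0,0,-0.9,0],[0,0.8,-0.5,0],[0,0.8,-0.5,0],[0,0.9,0,0],[0,0.9,0,0],[0,0.9,0,0],[0,0.9,0,0],[0,0,0,0],[0,0,0,0],[0,0,0,0]]]' 74 40
python3 - <<'E'
from h import *
from lean import lean
for n in ['scene','side']:
    im,d,w=cloud(n); cv2.imwrite(f'pics/{n}9.png',im[...,::-1])
    for k,e,r,z in [('cup wF',(.629,.12),.045,.0695),('cup wN',(.526,.118),.045,.0695),('vY',(.43,.327),.03,.101),('vB',(.622,.33),.03,.101)]:
        P=w[(np.hypot(w[...,0]-e[0],w[...,1]-e[1])<r)&(np.abs(w[...,2]-z)<.006)]
        if len(P)>10: c,rr=cv2.minEnclosingCircle(P[:,:2].astype(np.float32).reshape(-1,1,2)); print(n,k,np.round(c,4),round(rr,4),len(P),np.percentile(P[:,2],95))
    for e in [(.425,.125),(.631,.230)]: print(*lean(w,e))
E
```

```text
t: 32.92
tcp_pos: [0.5263, 0.1174, 0.0376]
tool_rot: [0.0, 1.0, -0.0, 0.001]
force: [-1.4, -0.1, 6.4]
finger_gap: 0.662
gripper_force: 43.1
t: 35.42
tcp_pos: [0.5259, 0.2468, 0.2066]
tool_rot: [0.0, 1.0, -0.0, -0.0]
force: [-0.9, 0.0, -0.0]
finger_gap: 0.866
gripper_force: 0.0
scene cup wF [0.63   0.1146] 0.0314 593 0.07091555149397924
scene cup wN [0.526 0.114] 0.0303 739 0.07075613095182118
scene vY [0.4304 0.3251] 0.0203 323 0.10261725753318243
scene vB [0.6223 0.3294] 0.0203 225 0.10311269641449043
511 [0.4226 0.119  0.0804 0.0483]
367 [0.63   0.2233 0.0863 0.0517]
side cup wF [0.6301 0.1185] 0.0308 413 0.07107531348795237
side cup wN [0.5261 0.1167] 0.0316 543 0.07067709700043068
side vY [0.4343 0.3132] 0.0116 24 0.10191273515688216
side vB [0.6217 0.3325] 0.0204 182 0.1030344504011888
432 [0.4217 0.122  0.0941 0.0199]
304 [0.6298 0.2268 0.0824 0.0277]
```

View pics/scene9.png

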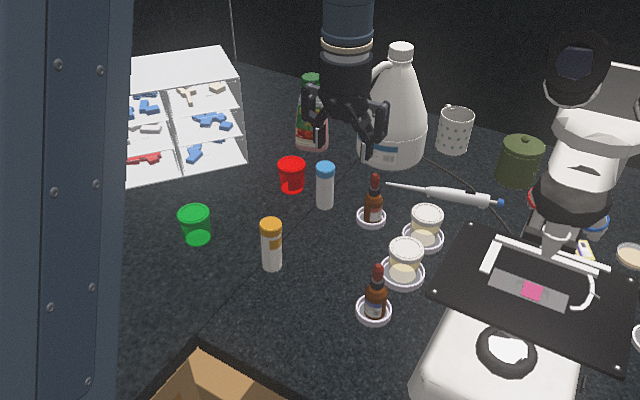

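All four stand upright in their stands: cups at (427,225) and (405,262), droppers at (373,203) and (375,293). The vials at (271,245) and (325,185) have not moved, and the gripper is clear.

```bash
python3 -c "
from station import sign_off; print(sign_off())"
```

```text
the job is handed in; nothing more can be done
None
```

The job is handed in at about 35 s of the 106 s allowed: both cups stand in the wide stands and both dropper bottles in the narrow ones, all upright, with the vials where they stood; the sign-off gave no verdict.

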